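# Weigh the flux jar on the bench balance

## Task

Find out how much flux is left: stand the flux jar upright near the middle of the round balance pan and let go of it. Then slide the brass poise along the notched beam, pushing its upright post lightly with a fingertip rather than pinching it or leaning on the delicate balance, until the beam swings free with its red pointer centred on the green band. Leave the jar on the pan and the two upright steel punches beside the work where they are.

Things in the scene. Friction and masses are not known exactly. Their poses are not given: they have to be found in the camera images.
- flux_jar: White screw-top jar with a blue label, 38 mm across and 61 mm tall, standing upright on the bench at the start. How full it is, and so its weight, differs each time (about 0.08 to 0.16 kg). Origin: centre of its underside; z up.
- scale: Blue bench balance with all its parts (beam, pan, poise), fixed; base 90 x 390 mm. Origin: on the bench under the beam's pivot, which is 85 mm up. y runs along the beam: pan on the +y side, 90 mm from the pivot; notched arm, poise and pointer on the -y side. Delicate: touch it with no more than 15 N in all; set the jar down with less than 20 N.
- pan_top (a point): Centre of the top face of the round steel pan, 88 mm across and 5 mm thick; the pan always stays level, its top face 104 mm above the bench when the beam is level, and it sinks or rises up to 7 mm with the beam. It stands clear above the base.
- beam (a joint): Tilt in rad, 0 level (pointer centred). Positive: pointer end down (poise too far out); negative: pan down (poise too near the pivot). Stops at -0.08 and 0.08. A soft spring: with the jar on, one notch of the poise changes it by 0.025, so it leaves a stop only within three notches of balance. Any touch tilts it too: it counts only untouched, after 1 s of settling.
- poise (a joint): Travel of the brass poise in m: 0 at the notch nearest the pivot (45 mm from it), growing outward (scale -y) to 0.120. 21 notches 0.006 apart (0, 0.006, ...); a sprung ball drops into them. Over the crest half way between two notches it takes about 3 N along the beam, then it snaps on; it stays in the notch where it is left. Starts within 0.018; balance lies between 0.036 and 0.114.
- poise_post_top (a point): Middle of the top of the poise's upright round post, which is 12 mm in diameter, 45 mm tall, with a soft black rubber sleeve round its upper 32 mm; it stands on the brass saddle of the poise, 26 mm along the beam and 23 mm across it. Its top is 154 mm above the bench with the beam level, and rises and falls up to 13 mm as the beam tilts. Push the post along the beam on its sides.
- pointer_tip (a point): Tip of the red pointer at the outer end of the beam, 228 mm from the pivot; it moves up and down by up to 18 mm.
- pointer_mark (a point): Middle of the green band (8 mm high) on the white index plate behind the pointer tip, fixed to the base, 85 mm above the bench.
- punch_5: Bystander: steel disc punch standing upright, 27 mm in diameter, 57 mm tall. Origin: centre of its underside.
- punch_3: Bystander: slimmer steel disc punch standing upright, 16 mm in diameter, 53 mm tall. Origin: centre of its underside.
Things that resemble listed ones, but are neither listed nor needed, are in the scene too. What is shaped like the flux_jar but black or pink is not meant.

How it is judged:
On the way:
1. the flux jar stands upright on the pan, let go (distance between flux_jar and pan_top below 0.025 m and angle between flux_jar's own z axis and vertical below 0.1 rad and contact force between flux_jar and scale above 0.3 N and contact force between the fingers and flux_jar below 0.05 N), for 0.2 s.
At the end, for the whole second after the job is handed in: The jar stands upright and at rest on the pan, within 25 mm of its centre, and the beam rests level within 0.019 rad (pointer tip within 4.3 mm of the mark, on the green band; at least one notch always gives this) (value of joint beam between -0.019 and 0.019 rad and velocity of joint beam between -0.02 and 0.02 rad/s and distance between flux_jar and pan_top below 0.025 m and angle between flux_jar's own z axis and vertical below 0.1 rad and contact force between flux_jar and scale above 0.3 N and linear speed of flux_jar below 0.02 m/s); the robot touches nothing.
It fails at once if the robot touches the balance with more than 15 N (contact force between any of the fingers, the arm and scale above 15 N).
It fails at once if the jar is banged or pressed on the balance with more than 20 N (contact force between flux_jar and scale above 20 N).
It fails at once if a punch beside the work is moved more than 30 mm (distance of any of punch_5, punch_3 from where it was at the start of the episode above 0.03 m).
It also fails if it takes over 64 s, if anything falls off the work surface, if the arm or the gripper's body presses on something with over 40 N, if the wrist force passes 120 N, or if a joint passes its speed limit or range.

## Robot

A 6-joint arm with a two-finger parallel gripper is mounted at the origin on the work surface; the furniture and walls round the work are solid. World frame = base frame: x ahead of the robot, y to its left, z up, the work surface at z = 0. Lengths are in m, angles in rad, forces in N, time in s.
With the tool pointing down it reaches from about 0.3 to 0.875 m from the base axis. Payload 4.2 kg.
Tool frame: the origin (TCP) lies at the very end of the fingers, on their centre line; the grasp point (between the pads) lies 19 mm behind it; z points along the fingers, y is the line along which they close (so a half turn about z gives the same grasp; the last joint's range is limited). The gripper opens to 85 mm and grips with 20 to 120 N. Pads are 22 mm wide; open, the fingers measure 114 mm over their backs; the gripper's body (76 mm by 85 mm) begins 54 mm behind the grasp point. The pads swing forward as they close: fully open they stand 13 mm farther back than shut.
Start: joints at [1.167, 0.32, 1.565, -0, 1.257, -0.02], TCP at [0.215, 0.533, 0.231] pointing down, gripper open.
Joint ranges: [-3.11, 3.11], [-0.84, 2.01], [0.21, 2.61], [-1.34, 4.49], [0.05, 2.63], [-2.56, 2.56]. Speed limits (rad/s): [2.57, 2.57, 3.14, 3.14, 3.14, 3.14].

## Interface

Orientations are given as a unit quaternion [x, y, z, w].
In Python, from bench import robot gives the robot as it stands. Calls block until the motion is done:
- robot.goto(position, orientation): joint-space move of the TCP to a pose.
- robot.line_to(position, frame=None, velocity=0.15): straight line of the TCP; frame=None keeps the orientation; velocity is the mean speed in m/s.
- robot.movej(angles): joint-space move.
- robot.set_gripper(opening, grip_force=None): opening from 0.0 (shut) to 1.0 (fully open); grip_force is the grip in N (None keeps the last); returns when the fingers have stopped.
- robot.wait(seconds).
- robot.ik(position, orientation): joint angles nearest the present ones, or None.
- robot.observe(): the state.
- robot.read_camera(name): name is "side" or "top"; returns a dict with "img" (480x640x3 uint8, red, green, blue), "range_z" (480x640 float32, m along the optical axis (not along the pixel's ray), 0 where there is no reading), "fx", "fy", "cx", "cy" (pixels), "k1" (the pictures are not rectified: a ray, as slopes to the right and down, at radius r is drawn at 1 + k1 r^2 times it, then the intrinsics apply), "world_to_cam" (4x4, takes a point from world to camera coordinates). Camera axes: x right, y up, looking along -z (the intrinsics and any distortion apply to the point x, -y, -z); pixel columns grow to the right and rows downward; lengths in m; the calibration is good to about 2 mm. A picture is of the moment at which its call begins.
A pose or a line that the arm cannot do raises robot.PlanningError and nothing moves.
- robot.hand_in(): hands the job in; it is judged then, once.
Trained networks look in a picture, given as the dict that the camera call returned (one of the last four; its "shot" number tells which), for a name from the list of things; names that differ only in an ending like _2 or _b are one class to them, and where a whole thing is asked for, a point or a joint stands for the part that bears it (a point fixed in the world has none). Each returns a list of dicts, best first, with "confidence" (0 to 1); they miss things now and then, are a little off and sometimes report something else, mostly with a low value. They report only what shows in the picture. A call takes as long as a camera call. They do not tell look-alikes from the thing itself.
- robot.look_for(picture, name): "xy" ([column, row] in pixels, amid what is visible of it).
The state is a dict: "time": time; "q": joint angles; "dq": joint speeds; "joint_torque": joint torques, N m; "ee_pos": TCP position; "orientation": TCP orientation; "ft_force": force on the tool from outside, world axes, zero at the start; "ft_torque": the same for the moment, N m; "grip_width": opening from 0.0 (shut) to 1.0 (fully open); "finger_force": force on a finger pad.
Only numpy, scipy, OpenCV 4.12 (cv2) and the standard library are available. Lean on these libraries where they do the work, as an engineer would, in place of code of your own. Each camera call takes 0.05 s, during which the arm holds its last target. There are 200 camera calls.

## Working session

There is one attempt and no reset: what is moved stays moved. The work goes in short steps, each a Python script; the robot and the scene stay as the last script left them, time stands still between calls to the robot, and variables do not carry over. Pictures are saved under pics/ and viewed, at most 10 in all, crops included, and the job is handed in when it is done.

```bash
mkdir -p pics; cat > h.py <<'E'
import numpy as np, cv2
from bench import robot
def px2w(p,u,v,z=None,win=2):
    x=(u-p['cx'])/p['fx']; y=(v-p['cy'])/p['fy']; a,b=x,y
    for _ in range(10):
        s=1+p['k1']*(a*a+b*b); a,b=x/s,y/s
    C=np.linalg.inv(np.array(p['world_to_cam'])); o=C[:3,3]; d=C[:3,:3]@np.array([a,-b,-1])
    if z is None:
        r=p['range_z'][int(v)-win:int(v)+win+1,int(u)-win:int(u)+win+1]; t=np.median(r[r>0]) if (r>0).any() else np.nan
    else: t=(z-o[2])/d[2]
    return o+t*d
def w2px(p,P):
    c=np.array(p['world_to_cam'])@np.append(P,1); a,b=c[0]/-c[2],-c[1]/-c[2]; s=1+p['k1']*(a*a+b*b)
    return np.array([a*s*p['fx']+p['cx'],b*s*p['fy']+p['cy']])
def save(p,n,crop=None,scale=1):
    im=p['img'][:,:,::-1]
    if crop: im=im[crop[1]:crop[3],crop[0]:crop[2]]
    cv2.imwrite('pics/'+n,cv2.resize(im,None,fx=scale,fy=scale,interpolation=cv2.INTER_CUBIC))
E
python3 - <<'E'
from h import *
np.set_printoptions(precision=3,suppress=True)
for c in ('top','side'):
    p=robot.read_camera(c); save(p,c+'0.png')
    print(c,np.linalg.inv(p['world_to_cam'])[:3,3])
    for n in ('flux_jar','scale','pan_top','poise','beam','poise_post_top','pointer_tip','punch_5','punch_3'):
        for d in robot.look_for(p,n)[:4]: print(n,round(d['confidence'],2),np.array(d['xy']),px2w(p,*d['xy']))
o=robot.observe();print(o['orientation'],o['time'])
E
```

```text
top [0.283 0.005 1.144]
flux_jar 0.81 [257.5 267.7] [0.331 0.126 0.062]
flux_jar 0.65 [166.7 243.3] [0.38  0.325 0.061]
flux_jar 0.53 [192.  214.8] [0.444 0.273 0.06 ]
scale 0.57 [315.2 214.2] [0.445 0.003 0.099]
pan_top 0.64 [248.5 196.9] [0.477 0.144 0.112]
poise 0.61 [260.5 202.5] [0.465 0.118 0.112]
poise 0.47 [312.1 217.7] [0.447 0.01  0.028]
beam 0.94 [259.7 198.6] [0.474 0.12  0.111]
poise_post_top 0.55 [315.5 209.2] [0.454 0.002 0.109]
pointer_tip 0.79 [258.4 204.4] [0.461 0.122 0.112]
punch_5 0.68 [453.2 288.5] [ 0.293 -0.301  0.057]
punch_5 0.41 [426.8 281. ] [ 0.308 -0.245  0.053]
punch_5 0.37 [261.1 200.8] [0.469 0.117 0.111]
punch_3 0.68 [453.2 288.5] [ 0.293 -0.301  0.057]
punch_3 0.41 [426.8 281. ] [ 0.308 -0.245  0.053]
punch_3 0.37 [261.1 200.8] [0.469 0.117 0.111]
side [ 0.346 -0.991  0.76 ]
flux_jar 0.84 [288.7 244.8] [0.324 0.109 0.034]
flux_jar 0.72 [309.4 197.5] [0.385 0.308 0.055]
flux_jar 0.71 [332.1 207.4] [0.444 0.266 0.044]
flux_jar 0.32 [347.5 218. ] [0.468 0.1   0.107]
scale 0.84 [351.3 276.4] [ 0.464 -0.025  0.026]
pan_top 0.77 [351. 210.] [0.48  0.129 0.111]
poise 0.52 [346.2 245.7] [ 0.453 -0.01   0.101]
poise 0.28 [348.4 277.7] [ 0.456 -0.031  0.028]
beam 0.83 [348.3 221.3] [0.472 0.12  0.085]
poise_post_top 0.55 [347.7 243.4] [ 0.457 -0.007  0.105]
pointer_tip 0.97 [346.4 222.7] [0.482 0.252 0.001]
punch_5 0.73 [275.4 378.8] [ 0.292 -0.325  0.034]
punch_5 0.49 [279.9 347.7] [ 0.299 -0.213  0.001]
punch_3 0.73 [275.4 378.8] [ 0.292 -0.325  0.034]
punch_3 0.49 [279.9 347.7] [ 0.299 -0.213  0.001]
[0.191 0.982 0.    0.   ] 1.0
```

View pics/top0.png

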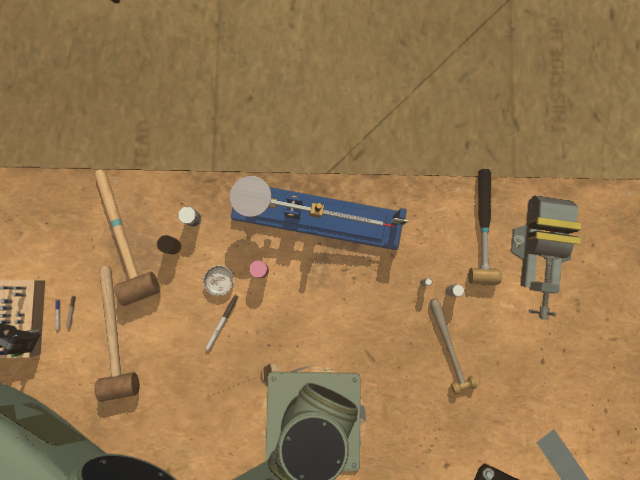

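View pics/side0.png

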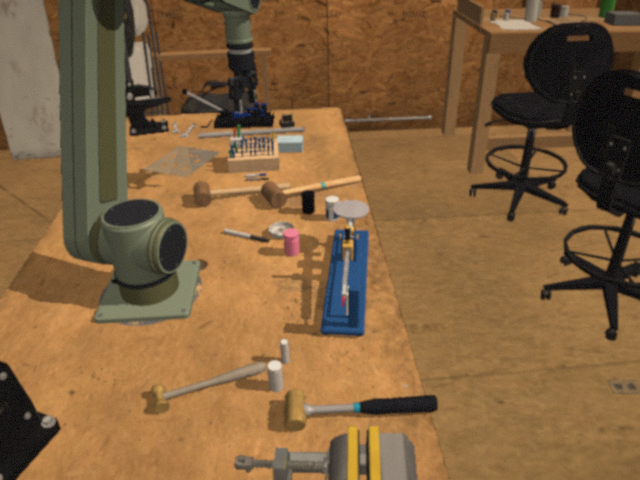

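```bash
python3 - <<'E'
from h import *
np.set_printoptions(precision=4,suppress=True)
p=robot.read_camera('top'); save(p,'top1.png',(150,160,420,300),2.9)
V,U=np.mgrid[165:300,150:420]
P=np.array([px2w(p,u,v,win=0) for u,v in zip(U.ravel(),V.ravel())])
z=P[:,2]
R=np.c_[U.ravel(),V.ravel()]
def rep(n,m): print(n,m.sum(),P[m].mean(0),(P[m].min(0)+P[m].max(0))/2,np.ptp(P[m],axis=0),R[m].mean(0))
pan=(z>.09)&(z<.125)&(np.hypot(R[:,0]-250,R[:,1]-197)<25); rep('pan',pan)
(cx,cy),r=cv2.minEnclosingCircle(P[pan][:,:2].astype(np.float32)); print(cx,cy,r)
rep('post',(z>.13)&(R[:,0]>290)&(R[:,0]<340))
rep('saddle',(z>.085)&(z<.13)&(R[:,0]>300)&(R[:,0]<335))
rep('jar',(z>.05)&(z<.07)&(np.hypot(R[:,0]-188,R[:,1]-215)<15))
rep('ptr',(z>.05)&(R[:,0]>340)&(R[:,0]<420)&(z<.1))
im=p['img'].astype(int)[165:300,150:420].reshape(-1,3)
b=(im[:,2]>im[:,0]+40)&(z<.05)&(np.abs(R[:,0]-315)<95); b&=z>0.005
print(cv2.minAreaRect(P[b][:,:2].astype(np.float32)), np.median(z[b]))
q=robot.read_camera('side')
rr=im; red=(im[:,0]>130)&(im[:,1]<60)&(R[:,0]>370)
rep('red',red)
save(q,'side1.png',(270,190,390,340),4)
E
```

```text
pan 1352 [0.479  0.1398 0.111 ] [0.4795 0.137  0.1049] [0.0871 0.0919 0.0253] [250.446  195.9933]
0.4801711142063141 0.13700315356254578 0.04720723628997803
post 37 [ 0.4541 -0.0034  0.1465] [ 0.4543 -0.0035  0.142 ] [0.0121 0.0102 0.0236] [318.4324 206.0811]
saddle 199 [0.4544 0.0008 0.0974] [ 0.4606 -0.0019  0.1061] [0.0358 0.0716 0.0419] [316.2111 209.8141]
jar 242 [0.4438 0.2833 0.0604] [0.4438 0.2836 0.0583] [0.0362 0.0365 0.0152] [187.219  214.8678]
ptr 285 [ 0.4382 -0.1194  0.0789] [ 0.4408 -0.1226  0.0754] [0.0295 0.1395 0.0453] [371.4456 219.6035]
((0.45640745759010315, -0.0020889192819595337), (0.382071316242218, 0.08478949964046478), 80.28807067871094) 0.02550965744901168
red 6 [ 0.4278 -0.1638  0.0685] [ 0.4275 -0.1619  0.0692] [0.0028 0.0154 0.0056] [391.1667 225.3333]
```

View pics/top1.png

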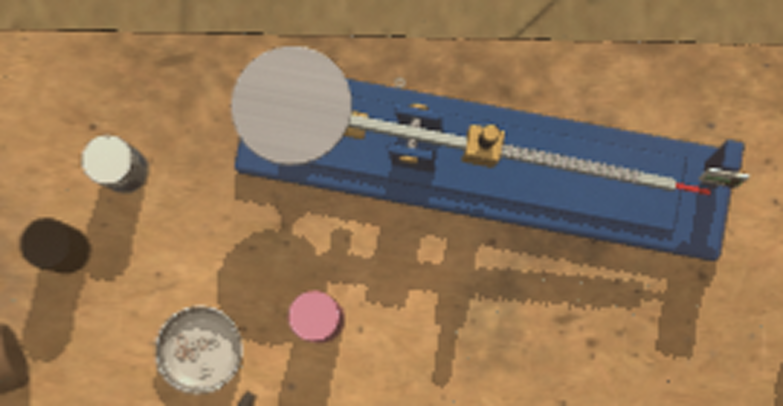

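View pics/side1.png

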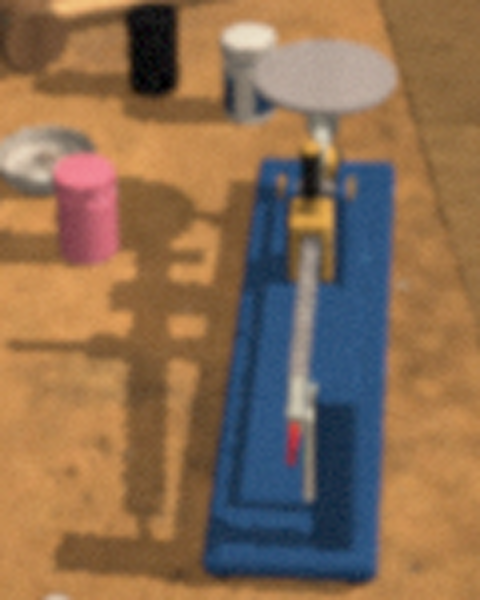

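```bash
cat >> h.py <<'E'
D=np.array([-0.1687,-0.9857,0]); PAN=np.array([0.4797,0.1385,0]); PIV=PAN+0.09*D
al=np.radians(73.5); QJ=[np.cos(al),np.sin(al),0,0]
def ft(n=8):
    f=[]
    for _ in range(n): f.append(robot.observe()['ft_force']); robot.wait(0.03)
    return np.mean(f,0)
np.set_printoptions(precision=4,suppress=True)
E
python3 - <<'E'
from h import *
p=robot.read_camera('top'); print('pan',px2w(p,250,196.5,0.111),px2w(p,251,196.5,0.111))
print(robot.observe()['time'])
J=np.array([0.4438,0.2836])
robot.goto([*J,0.13],QJ); robot.set_gripper(0.85,25); f0=ft()
robot.line_to([*J,0.02],velocity=0.12)
robot.set_gripper(0.0,25); o=robot.observe(); print(o['grip_width'],o['finger_force'],o['ee_pos'])
robot.line_to([*J,0.13],velocity=0.12); robot.wait(.3); f1=ft(); print(f0,f1,f1-f0)
o=robot.observe(); print(o['time'],o['grip_width'],o['finger_force'],o['q'])
p=robot.read_camera('side'); save(p,'side2.png',(250,120,410,340),3)
E
```

```text
pan [0.4779 0.1407 0.111 ] [0.4779 0.1386 0.111 ]
1.15
0.4300099639254718 24.86077828813677 [0.4443 0.284  0.0207]
[-0.247   0.1544  0.1781] [-0.5287 -0.2469 -1.4009] [-0.2817 -0.4013 -1.5789]
6.1417 0.4297055950248355 25.141402872141043 [ 0.5468  0.3322  1.8242  0.      0.9853 -0.4481]
```

View pics/side2.png

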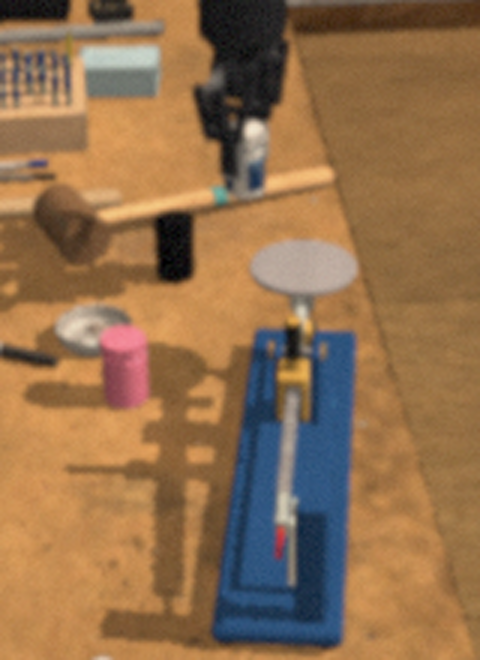

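The jar (crop about 250,160) hangs upright and clear of everything. Its weight is about 1.5 N, so the balance point is probably far out. Next I set it on the pan.

```bash
python3 - <<'E'
from h import *
P=PAN[:2]+[-0.001,0.0008]
robot.line_to([0.4438,0.2836,0.20],velocity=0.2)
robot.line_to([*P,0.20],velocity=0.2)
robot.line_to([*P,0.137],velocity=0.1); f0=ft(4)
z=0.137
while z>0.1195:
    z-=0.0025; robot.line_to([*P,z],velocity=0.03); f=np.array(robot.observe()['ft_force'])-f0; print(round(z,4),f)
    if f[2]>5: break
robot.set_gripper(0.85); robot.wait(.2)
robot.line_to([*P,0.23],velocity=0.2)
print(robot.observe()['time'])
for c in('top','side'):
    p=robot.read_camera(c)
    for d in robot.look_for(p,'flux_jar')[:4]: print(c,d['confidence'],d['xy'],px2w(p,*d['xy']))
save(p,'side3.png',(250,120,410,340),3)
robot.set_gripper(0.0)
a=np.array([PIV[0],PIV[1]]); print('piv',a)
# yaw options: tool y along beam
for y in (0,90,180,270):
    al=(np.degrees(np.arctan2(D[1],D[0]))+y+90)/2; al=np.radians(al); q=[np.cos(al),np.sin(al),0,0]
    print(y,robot.ik([*(PIV+0.03*D)[:2],0.2],q),robot.ik([*(PIV+0.16*D)[:2],0.2],q))
E
```

```text
0.1345 [0.168  0.0199 0.4247]
0.132 [ 0.2292 -0.4335 -0.2907]
0.1295 [0.1987 0.5858 0.216 ]
0.127 [-0.2298 -0.1007  0.1519]
0.1245 [-1.0309 -0.1042  0.0889]
0.122 [-0.3632 -0.7457  0.4255]
0.1195 [0.8643 0.4823 1.1628]
11.5917
top 0.53 [160.6, 242.7] [0.3815 0.338  0.0605]
top 0.47 [314.2, 210.0] [0.4509 0.005  0.1156]
side 0.94 [351.6, 203.7] [0.4801 0.1208 0.1337]
side 0.7 [289.5, 243.5] [0.3257 0.1076 0.0381]
side 0.58 [308.0, 198.7] [0.3812 0.3095 0.0504]
side 0.57 [274.9, 378.8] [ 0.2914 -0.3249  0.0342]
piv [0.4645 0.0498]
0 [ 0.019   0.1634  1.8625 -0.      1.1157  1.7593] [-0.2674  0.1489  1.8807 -0.      1.112   1.4729]
90 [ 0.019   0.1634  1.8625 -0.      1.1157  0.1885] [-0.2674  0.1489  1.8807 -0.      1.112  -0.0979]
180 [ 0.019   0.1634  1.8625 -0.      1.1157 -1.3823] [-0.2674  0.1489  1.8807 -0.      1.112  -1.6687]
270 None None
```

View pics/side3.png

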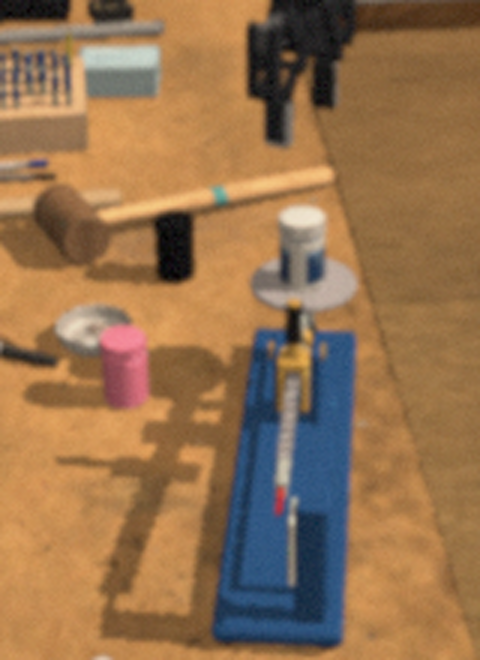

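The jar stands upright at the middle of the pan (crop 302,250). The pan is down and the pointer is above the index, as expected. Now I push the poise, starting with a conservative distance.

```bash
cat >> h.py <<'E'
_b=np.radians((np.degrees(np.arctan2(D[1],D[0]))+180)/2); QP=[np.cos(_b),np.sin(_b),0,0]
def at(a,z=0.13): return [*(PIV+a*D)[:2],z]
def push(a0,a1,step=0.006,v=0.03,lim=8):
    sg=np.sign(a1-a0); a=a0; F=[]
    while sg*(a1-a)>1e-6:
        a=a+sg*min(step,abs(a1-a)); robot.line_to(at(a),velocity=v)
        f=np.array(robot.observe()['ft_force'])-FT0[0]; F.append(round(float(f@D),1))
        if np.linalg.norm(f)>lim: print('limit',f,a); break
    print('push',F); return a
FT0=[np.zeros(3)]
E
python3 - <<'E'
from h import *
print(robot.observe()['grip_width'])
robot.goto(at(0.012,0.23),QP); robot.line_to(at(0.012),velocity=0.12); FT0[0]=ft(6)
a=push(0.012,0.012+0.006+0.066+0.004)
robot.line_to(at(a-0.012),velocity=0.06); robot.wait(0.8)
print(a,robot.observe()['time'])
p=robot.read_camera('top'); save(p,'t4.png',(150,160,420,300),1.48)
q=robot.read_camera('side'); save(q,'s4.png',(250,120,410,340),2.5)
A=cv2.imread('pics/t4.png');B=cv2.imread('pics/s4.png'); C=np.zeros((max(A.shape[0],B.shape[0]),A.shape[1]+B.shape[1],3),np.uint8); C[:A.shape[0],:A.shape[1]]=A; C[:B.shape[0],A.shape[1]:]=B; cv2.imwrite('pics/c4.png',C); print(C.shape)
E
```

```text
0.0015252359362633342
push [0.1, 0.0, 0.3, -0.9, -1.5, -0.5, -0.1, -0.2, -0.7, 0.1, -1.5, -0.3, 0.5]
0.08800000000000001 20.2083
(550, 800, 3)
```

View pics/c4.png

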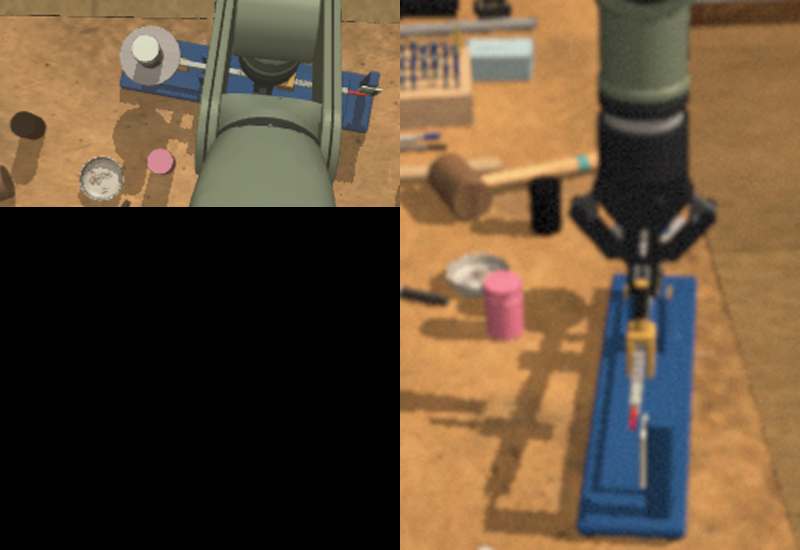

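The poise has moved out and the pointer is still up (red at 633,418, pan down). The pan is visible in the top view, so I measure tilt from pan height and continue three notches at a time while the beam stays on its stop.

```bash
cat >> h.py <<'E'
def tilt():
    p=robot.read_camera('top'); zs=[]
    for v in range(170,226):
        for u in range(222,276):
            P=px2w(p,u,v,win=0); r=np.hypot(*(P-PAN)[:2])
            if .024<r<.040 and .09<P[2]<.118: zs.append(P[2])
    z=np.median(zs); q=robot.read_camera('side'); im=q['img'].astype(int)
    m=(im[:,:,0]>120)&(im[:,:,1]<70)&(im[:,:,2]<80); m[:240]=0; m[340:]=0; m[:,:325]=0; m[:,370:]=0
    v,u=np.nonzero(m); T=PIV+0.215*D
    lv=[w2px(q,[T[0],T[1],.085+.215*t])[1] for t in (-.08,0,.08)]
    t2=np.interp(v.mean(),lv[::-1],[.08,0,-.08][::-1]) if 0 else np.polyval(np.polyfit(lv,[.08,0,-.08],1),v.mean()) if len(v) else np.nan
    print('pan z %.4f n%d tilt %.4f | red row %.1f n%d tilt %.4f t=%.1f'%(z,len(zs),(z-.104)/.09,v.mean() if len(v) else 0,len(v),t2,robot.observe()['time']))
    return (z-.104)/.09
E
python3 - <<'E'
from h import *
t=tilt(); a=0.088; FT0[0]=ft(5)
for i in range(3):
    if t>-0.07: break
    a=push(a-0.004,a+0.018,step=.0055)
    robot.line_to(at(a-0.013),velocity=0.08); robot.wait(0.9); t=tilt()
print(a)
save(robot.read_camera('side'),'s5.png',(270,200,390,340),4)
E
```

```text
pan z 0.0968 n629 tilt -0.0803 | red row 288.3 n7 tilt -0.0803 t=20.4
push [-0.8, -0.4, -0.0, -0.3]
pan z 0.1025 n632 tilt -0.0167 | red row 293.0 n7 tilt -0.0241 t=23.5
0.106
```

```bash
python3 - <<'E'
from h import *
t=tilt(); FT0[0]=ft(5); a=0.106
a=push(a-0.004,a+0.006,step=.005)
robot.line_to(at(a-0.013),velocity=0.08); robot.wait(1.0); t=tilt()
robot.line_to(at(a-0.013,0.25),velocity=0.15); robot.wait(1.0); t=tilt(); t=tilt()
save(robot.read_camera('side'),'s5.png',(270,180,390,330),4)
E
```

```text
pan z 0.1025 n628 tilt -0.0162 | red row 293.5 n6 tilt -0.0181 t=23.6
push [1.7, -0.0]
pan z 0.1048 n632 tilt 0.0093 | red row 295.9 n7 tilt 0.0100 t=26.2
pan z 0.1047 n639 tilt 0.0074 | red row 295.4 n8 tilt 0.0043 t=28.2
pan z 0.1047 n635 tilt 0.0082 | red row 295.6 n9 tilt 0.0064 t=28.3
```

View pics/s5.png

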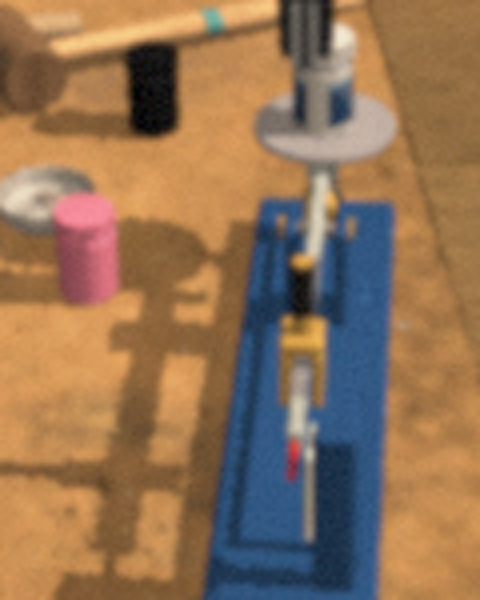

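The jar is upright on the pan and the poise sits mid-arm. The pointer (292,458) is about level. Pan height and red tip agree on a tilt of about +0.007, stable and inside the ±0.019 limit, and the gripper is clear of the balance.

```bash
python3 - <<'E'
from h import *
print(robot.hand_in())
E
```

```text
the job is handed in; nothing more can be done
None
```

I handed the job in at about 28 s of the 64 s allowed: the flux jar stands upright near the middle of the pan, the beam rests at about +0.007 rad (limit ±0.019) with the robot clear, and the robot never went near the punches; the hand-in call returned no verdict.

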